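# Seat the control card in the dust extractor's card rack

## Robot

A 7-joint arm with a two-finger parallel gripper is mounted at the origin on a cart in front of the work surface, level with it; the furniture and walls round the work are solid. World frame = base frame: x ahead of the robot, y to its left, z up, the work surface at z = 0. Lengths are in m, angles in degrees, forces in N, time in s.
With the tool pointing down it reaches from about 0.425 to 1.025 m from the base axis. Payload 9.4 kg.
Tool frame: the origin (TCP) lies at the very end of the fingers, on their centre line; the grasp point (between the pads) lies 19 mm behind it; z points along the fingers, y is the direction in which the jaws open and shut (so a half turn about z gives the same grasp; the last joint's range is limited). The gripper opens to 85 mm and grips with 20 to 120 N. Pads are 22 mm wide; open, the fingers measure 114 mm over their backs; the gripper's body (76 mm by 85 mm) begins 54 mm behind the grasp point. The pads swing forward as they close: fully open they stand 13 mm farther back than shut.
Start: joints at [72.439, 34.337, -0.143, 91.639, 0.103, 54.024, -4.572], TCP at [0.165, -0.706, 0.197] pointing down, gripper open.
Joint ranges: [-147.43, 147.43], [-19.82, 112.94], [-74.19, 73.91], [6.32, 146.72], [-59.91, 239.91], [6.04, 106.73], [-150.56, 150.56]. Speed limits (degrees/s): [127.2, 127.2, 172.46, 172.46, 180, 180, 180].

## Interface

Orientations are given as a 3x3 rotation matrix whose columns are the frame's x, y, z axes.
In Python, from bench import r, camera, camera_info gives the robot as it stands.
- The arm moves only by the shell command python3 -m handwheel 'ROWS' [FORCE]. ROWS is JSON, a list of rows, each a list of 7 numbers: the turn, a rotation vector about the tool's x, y, z in degrees, then the shift along the tool's x, y, z in cm, then the opening, from 0 (shut) to 1 (fully open). A call has 1 to 10 rows; each row is the pose to reach, as a shift and turn from the pose commanded when the call began, along the tool's axes at that moment; what a row does not reach only later rows make up. A row lasts 1/10 s, in which the tool goes at most 50 mm and 8.59 degrees, less where a joint would pass 70% of its speed; a pose out of reach is approached as far as the arm can. A call with a gripper value outside its range is refused whole. The fingers move at their own pace and stop on an object; FORCE is the grip in N (left out, the last holds). Time passes only in rows, so rows that repeat a pose let the fingers close. It gives the time, the measured TCP pose, the force and the opening at its end, in the units of the state.
- r.sense(): the state, without advancing time (a new reading comes with each control period).
- camera(name): name is "scene" or "top" or "wrist"; returns (picture, depth): 400x640x3 uint8, blue, green, red; 400x640 float32, m along the optical axis (not along the pixel's ray), 0 where there is no reading.
- camera_info(name): a dict with "mtx" (3x3 intrinsics, pixels), "D" ([k1, k2, p1, p2, k3] as OpenCV has them; the pictures are not rectified), "position" and "orientation" of the camera in the world. Camera axes: x right, y up, looking along -z (the intrinsics and any distortion apply to the point x, -y, -z); pixel columns grow to the right and rows downward; lengths in m; the calibration is good to about 2 mm. A picture is of the moment at which its call begins: read the wrist's pose just before it. camera_info takes no time and is no camera call; for the wrist camera it gives the pose at the moment of the call.
- r.finish_job(): hands the job in, once; it reports no verdict.
The state is a dict: "time": time; "joint_positions": joint angles; "joint_vel": joint speeds; "joint_torque": joint torques, N m; "tool_pos": TCP position; "ee_rot": TCP orientation; "wrist_force": force on the tool from outside, world axes, zero at the start; "ft_torque": the same for the moment, N m; "gripper_width": opening from 0.0 (shut) to 1.0 (fully open).
Only numpy, scipy, OpenCV 4.12 (cv2) and the standard library are available. Lean on these libraries where they do the work, as an engineer would, in place of code of your own. Each camera call takes 0.05 s, during which the arm holds its last target. There are 200 camera calls.

## Task

Take the control card out of its wooden stand and slide it down between the two card guides of the aluminium rack until it rests on the connector; let go, then swing both levers fully inward so that they press the card home. Work gently and by feel: do not drop the card, do not force it in the guides or push it hard on the connector, do not strain the levers against their stops, and leave the other things where they lie.

Things in the scene. Friction and masses are not known exactly. Their poses are not given: they have to be found in the camera images.
- card_grip (a point): centre of the card's grip, a black bar 12 mm thick (card x), 36 mm long (y), 27 mm tall, in the middle of the card's top edge. The card is a dark green upright board, 5 mm thick (x), 96 mm wide (y), 90 mm tall, about 160 g; its lower edge lies 102.5 mm below this point, its top shoulders beside the bar 12.5 mm below. Starts loose, upright in the stand's slot; either face may point either way.
- card: the card; origin at the middle of its lower edge, axes as told for card_grip (x through its thickness, y along its width, z up)
- stand: fixed wooden block 64 x 124 x 40 mm with an open-ended slot along its y, 9 mm wide and 28 mm deep, that holds the card upright; origin at the centre of its underside
- rack: fixed rack, aluminium base 94 x 160 x 10 mm; origin at the centre of its underside, z up. The card goes in parallel to its y-z plane, near its middle, between two upright grey guides (see mouth). Card's lower edge just touching the connector: card_grip at z = 126.5 mm here; fully home, 6 mm lower, at 120.5 mm. Until both levers are closed the card springs back up.
- mouth (a point): point 104 mm above the rack's origin, level with the guides' tops. Guides: fixed channels facing each other: slots 7 mm wide in x, cheeks at |y| 42 to 54 mm, slot floors at |y| = 49.5 mm, straight up to z = 92 mm, above that lips that flare to about 24 mm in x and 102 mm between floors at z = 104 mm. They are clamped off centre: both slots sit together 5 to 7 mm to the rack's +x or -x side; no pose tells which: feel or see it.
- socket: sprung contact bar of the connector, 26 x 74 mm, between black housing walls 27 mm apart and 29 mm high; origin at the centre of its top face, 24 mm above the rack's underside. It yields with 3.5 N at first and 0.5 N more per mm, to a hard stop at 9 mm.
- lever_l (a joint): lever on the +y guide, hinged along rack x at y = 61, z = 115 mm. 0 rad: open, handle points outward, 40 degrees up. Grows as the handle swings up and inward, to a hard stop at 1.60 rad (42 degrees inward past upright), its nose pressing the card's shoulder. Stays where left. Pushed 40 mm from the hinge it takes about 4 N, and 7 N over the last 0.4 rad. One lever alone tips the card slightly.
- lever_r (a joint): the same lever mirrored, on the rack's -y guide at y = -61 mm; grows as its handle swings up and inward (+y)
- lever_l_tip (a point): centre of the black roller-shaped end of the +y lever's handle, 12 mm thick, 18 mm wide along rack x, 54 mm from the hinge; the handle below it is a bar 12 mm wide (rack x) and 8 mm thick
- lever_r_tip (a point): the same point of the -y lever
- masking_tape: bystander, roll of masking tape lying flat, 105 mm across, 24 mm high
- oil_bottle: bystander, small white bottle with a red spout, 44 mm across, 122 mm tall
- tape_measure: bystander, yellow tape measure, 68 x 85 x 34 mm, lying on its side
Things that resemble listed ones, but are neither listed nor needed, are in the scene too. What is shaped like the card but purple is not meant.

How it is judged:
By the outcome, as a careful person would: the job done as asked, in the order asked, and still so for the second after the job is handed in, with the robot touching nothing.
It also fails if it takes over 72 s, if anything falls off the work surface, if the arm or the gripper's body presses on something with over 40 N, if the wrist force passes 120 N, or if a joint passes its speed limit or range.

## Working session

There is one attempt and no reset: what is moved stays moved. The work goes in short steps, Python scripts to look and compute and a shell command to move; the robot and the scene stay as the last step left them, time stands still between calls to the robot, and variables do not carry over. Pictures are saved under pics/ and viewed, about 8 in all and at most 12, crops included, and the job is handed in when it is done.

```bash
mkdir -p pics; ls
cat > h.py <<'E'
import numpy as np, cv2
from bench import r, camera, camera_info
def P(info): return np.array(info["position"]),np.array(info["orientation"])
def cloud(depth,info):
    h,w=depth.shape; v,u=np.mgrid[:h,:w]
    pts=np.stack([u,v],-1).reshape(-1,1,2).astype(np.float64)
    n=cv2.undistortPoints(pts,np.array(info["mtx"],float),np.array(info["D"],float)).reshape(h,w,2)
    d=depth[...,None]; c=np.concatenate([n[...,:1]*d,-n[...,1:]*d,-d],-1)
    p,R=P(info); return c@R.T+p
def ray(uv,info):
    n=cv2.undistortPoints(np.array(uv,float).reshape(-1,1,2),np.array(info["mtx"],float),np.array(info["D"],float)).reshape(-1,2)
    p,R=P(info); return p,np.c_[n[:,0],-n[:,1],-np.ones(len(n))]@R.T
def onplane(uv,info,z):
    p,d=ray(uv,info); return p+d*((z-p[2])/d[:,2])[:,None]
def snap(name,tag):
    i=camera_info(name); im,d=camera(name); cv2.imwrite(f"pics/{tag}.png",im); np.savez(f"pics/{tag}.npz",im=im,d=d,p=i["position"],R=i["orientation"],mtx=i["mtx"],D=i["D"]); return im,d,i
def load(tag):
    z=np.load(f"pics/{tag}.npz"); return z["im"],z["d"],dict(mtx=z["mtx"],D=z["D"],position=z["p"],orientation=z["R"])
E
python3 - <<'E'
from h import *
for n in("scene","top"):
    im,d,i=snap(n,n+"0"); print(n,i["position"],np.round(i["orientation"],3).tolist(),np.array(i["mtx"]).tolist())
s=r.sense(); print(s["time"],s["tool_pos"],np.round(s["ee_rot"],3).tolist(),s["wrist_force"])
E
```

```text
pics
scene [-0.3583587   0.65102822  0.80058025] [[-0.491, 0.463, -0.738], [-0.871, -0.262, 0.416], [-0.001, 0.847, 0.532]] [[407.07330489969064, 0.0, 316.8034707702719], [0.0, 407.07330489969064, 195.98978713301327], [0.0, 0.0, 1.0]]
top [0.48750184 0.13383745 1.35970191] [[0.001, 0.999, -0.041], [-1.0, 0.002, 0.013], [0.013, 0.041, 0.999]] [[417.48754532875, 0.0, 315.65900564955905], [0.0, 417.48754532875, 207.09955433905134], [0.0, 0.0, 1.0]]
0.1 [ 0.16501756 -0.70548438  0.19588704] [[0.974, 0.228, -0.0], [0.228, -0.974, 0.001], [-0.0, -0.001, -1.0]] [ 0.52414622 -0.57173252  0.12156707]
```

View pics/top0.png

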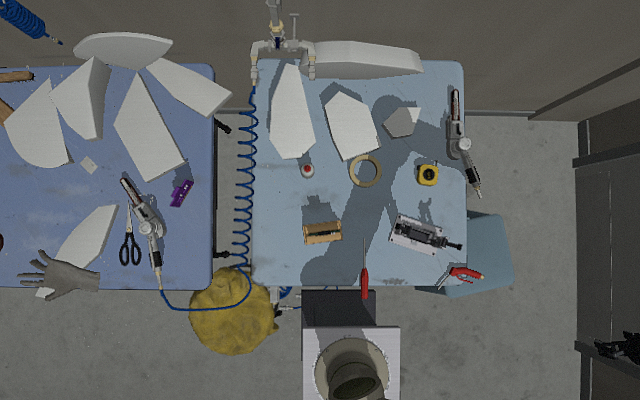

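View pics/scene0.png

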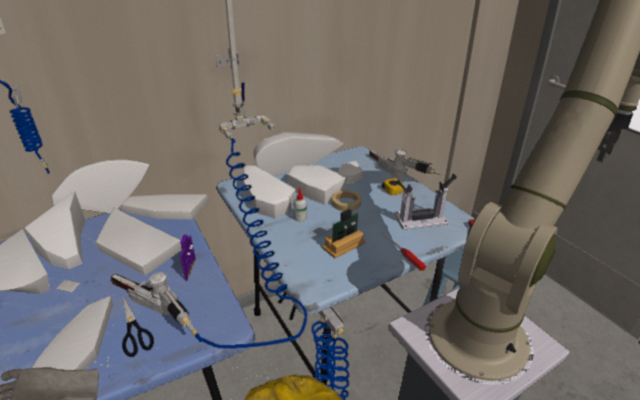

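Run:
```python
from h import *
im,d,i=load("top0"); C=cloud(d,i); hsv=cv2.cvtColor(im,cv2.COLOR_BGR2HSV)
def reg(c0,c1,r0,r1,zlo,zhi,extra=None):
    m=np.zeros(d.shape,bool); m[r0:r1,c0:c1]=1
    m&=(d>0)&(C[...,2]>zlo)&(C[...,2]<zhi)
    if extra is not None:m&=extra
    return m
def rect(m,z):
    p=C[m]; 
    (c,s,a)=cv2.minAreaRect((p[:,:2]*1000).astype(np.float32)); print(z,len(p),np.round(c,1),np.round(s,1),round(a,1),"mean",np.round(p.mean(0),4),"zmax",p[:,2].max().round(4))
print("table z",np.median(C[250:280,340:380,2]))
rect(reg(298,350,212,250,.03,.05),"stand top")
rect(reg(298,350,212,250,.06,.14),"card top")
rect(reg(298,350,212,250,.108,.14),"card grip")
rect(reg(380,470,205,265,.004,.016),"rack base")
rect(reg(380,470,205,265,.09,.12),"guide")
rect(reg(380,470,205,265,.12,.2),"tips")
rect(reg(380,470,205,265,.017,.06),"mid")
big=cv2.resize(np.hstack([im[205:265,380:470],im[205:265,285:375]]),None,fx=4.4,fy=4.4,interpolation=cv2.INTER_CUBIC)
cv2.imwrite("pics/crop1.png",big)
```

```text
table z 0.0009073238449844867
stand top 495 [461.2  95.3] [ 55.9 110. ] 7.7 mean [0.4614 0.0959 0.0403] zmax 0.0485
card top 100 [461.5  93.7] [12.  94.2] 3.7 mean [0.4615 0.0917 0.1112] zmax 0.1357
card grip 53 [461.7 106.4] [12.  62.2] 0.4 mean [0.4616 0.094  0.1275] zmax 0.1357
rack base 1191 [ 454.8 -233.9] [282.  193.6] 89.7 mean [ 0.4517 -0.2163  0.0086] zmax 0.016
guide 95 [ 452.5 -208. ] [137.9  39.2] 71.7 mean [ 0.4428 -0.2278  0.1049] zmax 0.1199
tips 240 [ 451.6 -209. ] [203.4  38.6] 73.0 mean [ 0.4505 -0.2147  0.1402] zmax 0.169
mid 343 [ 451.4 -205.2] [147.9  78.5] 74.2 mean [ 0.4543 -0.2175  0.0265] zmax 0.0587
```

View pics/crop1.png

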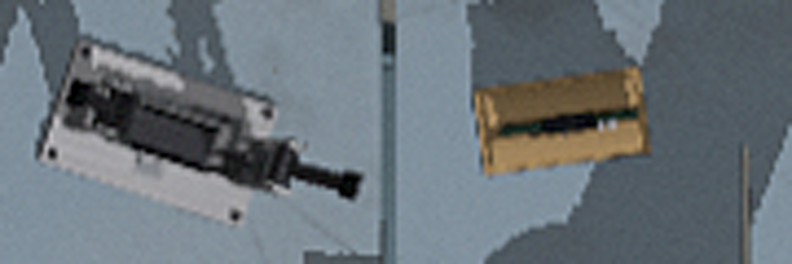

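```bash
python3 -m handwheel '[[0,0,0,0,0,-5,1],[0,0,0,0,0,-10,1],[0,0,-57,39,-42,-20,1],[0,0,-57,39,-42,-20,1],[0,0,-57,39,-42,-20,1],[0,0,-57,39,-42,-20,1],[0,0,-57,39,-42,-20,1],[0,0,-57,39,-42,-20,1],[0,0,-57,39,-42,-20,1],[0,0,-57,39,-42,-20,1]]' 40
python3 - <<'E'
from h import *
i=camera_info("wrist"); s=r.sense(); R=np.array(s["ee_rot"]);print(s["tool_pos"],R.round(3).tolist(),s["joint_positions"])
print("cam in tool",R.T@(np.array(i["position"])-s["tool_pos"]),(R.T@np.array(i["orientation"])).round(3).tolist(),i["mtx"],i["D"])
E
```

```text
time: 1.1
tool_pos: [0.3608, -0.3618, 0.3657]
ee_rot: [[0.336, 0.942, -0.0], [0.942, -0.336, -0.0], [-0.0, -0.0, -1.0]]
wrist_force: [0.7, -0.1, -0.3]
gripper_width: 1.002
[ 0.36082794 -0.36177773  0.36565453] [[0.336, 0.942, -0.0], [0.942, -0.336, -0.0], [-0.0, -0.0, -1.0]] [ 55.57219584  10.91850042 -20.31969802 105.27054373   4.18855622
  64.5460717   14.13454876]
cam in tool [ 0.0762396  -0.00103866 -0.17783369] [[-0.0, 0.953, 0.303], [1.0, 0.0, -0.0], [-0.0, 0.303, -0.953]] [[312.77784089   0.         310.40926401]
 [  0.         312.77784089 199.10020527]
 [  0.           0.           1.        ]] [-0.02467079  0.          0.          0.          0.        ]
```

```bash
python3 -m handwheel '[[0,0,0,22.4,3.6,2,1],[0,0,0,22.4,3.6,2,1],[0,0,0,22.4,3.6,2,1],[0,0,0,22.4,3.6,2,1],[0,0,0,22.4,3.6,2,1],[0,0,0,22.4,3.6,2,1],[0,0,0,22.4,3.6,2,1]]'
python3 - <<'E'
from h import *
im,d,i=snap("wrist","w1"); s=r.sense(); print(s["tool_pos"],s["time"],d[d>0].min())
C=cloud(d,i)
for lo,hi in((.005,.016),(.1,.108),(.135,.17)):
    m=(d>0)&(C[...,2]>lo)&(C[...,2]<hi); print(lo,m.sum())
E
```

```text
time: 1.8
tool_pos: [0.4701, -0.165, 0.3451]
ee_rot: [[0.338, 0.941, -0.001], [0.941, -0.338, -0.0], [-0.0, -0.001, -1.0]]
wrist_force: [0.2, -0.2, 0.4]
gripper_width: 1.0
[ 0.46978748 -0.16595473  0.34513382] 1.85 0.061266817
0.005 9227
0.1 1056
0.135 800
```

View pics/w1.png

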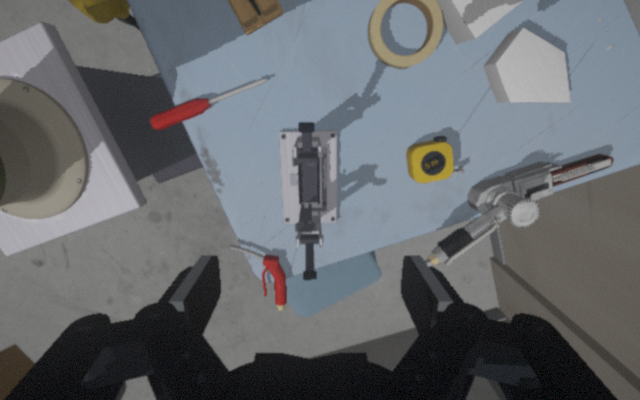

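Run:
```python
from h import *
im,d,i=load("w1"); C=cloud(d,i)
s=r.sense(); R=np.array(s["ee_rot"]); T=np.array(s["tool_pos"])
roi=np.zeros(d.shape,bool); roi[110:290,265:360]=1
hsv=cv2.cvtColor(im,cv2.COLOR_BGR2HSV)
m=roi&(hsv[...,2]>105)&(hsv[...,1]<40)
m8=cv2.morphologyEx(m.astype(np.uint8),cv2.MORPH_CLOSE,np.ones((9,9)))
n,l,st,_=cv2.connectedComponentsWithStats(m8); k=1+np.argmax(st[1:,4]); print(st[k])
cn=max(cv2.findContours((l==k).astype(np.uint8),cv2.RETR_EXTERNAL,cv2.CHAIN_APPROX_NONE)[0],key=cv2.contourArea)
W=onplane(cn.reshape(-1,2),i,.01)[:,:2].astype(np.float32)*1000
rc=cv2.minAreaRect(W); print("base",rc)
c=np.array(rc[0])/1000
rel=lambda p:(p-np.r_[c,0])@R   # in tool axes about base centre
for lo,hi in((.004,.016),(.02,.03),(.03,.055),(.085,.1),(.1,.108),(.108,.135),(.135,.165)):
    mm=roi&(d>0)&(C[...,2]>lo)&(C[...,2]<hi); q=rel(C[mm])*1000
    for sg in(1,-1):
        k=q[q[:,0]*sg>0]
        if len(k)>5: print(lo,hi,sg,len(k),"toolx",np.percentile(k[:,0],[2,50,98]).round(1),"tooly",np.percentile(k[:,1],[2,50,98]).round(1))
print("tool yaw of x",np.degrees(np.arctan2(R[1,0],R[0,0])))
cv2.imwrite("pics/crop2.png",cv2.resize(im[115:285,270:350],None,fx=3.5,fy=3.5,interpolation=cv2.INTER_CUBIC))
```

```text
[ 265  129   95  157 8717]
base ((430.6955261230469, -268.36724853515625), (288.5517272949219, 171.36492919921875), 72.96395874023438)
0.004 0.016 1 2505 toolx [  2.2  70.3 137.4] tooly [-48.3 -20.6  43.5]
0.004 0.016 -1 459 toolx [-148.5  -12.3   -1.1] tooly [-82.9 -27.6  44.3]
0.02 0.03 1 959 toolx [  9.   56.9 108.3] tooly [-18.    1.9  26.5]
0.02 0.03 -1 325 toolx [-146.6 -110.6   -5.8] tooly [-79.6 -61.    8.8]
0.03 0.055 1 208 toolx [  1.9  41.6 130.4] tooly [-19.2  -2.1  16.2]
0.03 0.055 -1 26 toolx [-6.3 -5.8 -1.8] tooly [ 3.6 10.1 13.4]
0.085 0.1 1 137 toolx [  2.  13. 130.] tooly [-18.9  -7.1  15.7]
0.1 0.108 1 205 toolx [  1.6  12.  112.2] tooly [-24.1 -12.7  13.6]
0.108 0.135 1 445 toolx [  0.9 120.7 130.7] tooly [-21.7  -2.5  16.1]
0.108 0.135 -1 146 toolx [-11.8  -6.5  -0.7] tooly [-19.3  -1.   17.4]
0.135 0.165 1 508 toolx [  3.8 137.8 161.7] tooly [-14.5  -3.5   9. ]
0.135 0.165 -1 285 toolx [-37.5 -25.3 -11.9] tooly [-8.7 -0.9  7.4]
tool yaw of x 70.13541781502381
```

Run:
```python
from h import *
im,d,i=load("w1"); C=cloud(d,i)
s=r.sense(); R=np.array(s["ee_rot"]); T=np.array(s["tool_pos"])
hsv=cv2.cvtColor(im,cv2.COLOR_BGR2HSV)
print(hsv[210,290],hsv[140,330],hsv[200,260],hsv[150,240],C[210,290],C[140,330],C[200,260])
for p in((281,131),(338,130),(341,222),(283,223)):
  u,v=p; print(p,"on z=.01",onplane([p],i,.01).round(4))
P4=onplane([(281,131),(338,130),(341,222),(283,223)],i,.01); c=P4.mean(0)
print("c",c,"sizes",[np.linalg.norm(P4[k]-P4[k-1]).round(4) for k in range(4)], "relTCP in tool",(c-T)@R)
e=P4[0]+P4[1]-P4[2]-P4[3]; print("yaw of +y",np.degrees(np.arctan2(e[1],e[0])))
```

```text
[125   9 170] [128  12 164] [108  37 166] [105  40 166] [ 0.39968364 -0.25277288  0.01097343] [ 0.50369155 -0.16216268  0.01103064] [ 0.35513456 -0.22052004  0.00176483]
(281, 131) on z=.01 [[ 0.434 -0.122  0.01 ]]
(338, 130) on z=.01 [[ 0.521  -0.1515  0.01  ]]
(341, 222) on z=.01 [[ 0.4761 -0.3044  0.01  ]]
(283, 223) on z=.01 [[ 0.3792 -0.2716  0.01  ]]
c [ 0.45256052 -0.21239233  0.01      ] sizes [np.float64(0.1594), np.float64(0.0918), np.float64(0.1594), np.float64(0.1023)] relTCP in tool [-4.93472374e-02 -1.60725410e-04  3.35160736e-01]
yaw of +y 71.75956885767063
```

View pics/crop2.png

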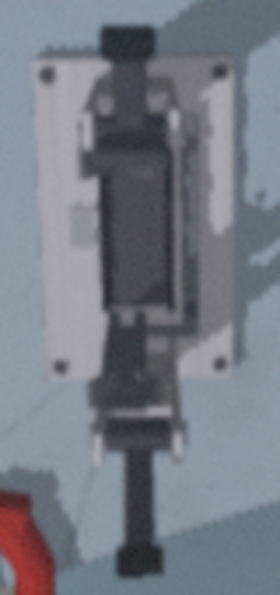

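```bash
python3 -m handwheel '[[0,0,-1.6,-12.5,0,13,1],[0,0,-1.6,-12.5,0,13,1],[0,0,-1.6,-12.5,0,13,1],[0,0,-1.6,-12.5,0,13,1],[0,0,-1.6,-12.5,0,13,1]]'
python3 - <<'E'
from h import *
im,d,i=snap("wrist","w2"); s=r.sense(); print(s["tool_pos"],s["time"],i["position"])
c=im[0:240,180:440]; cv2.imwrite("pics/crop3.png",cv2.resize(c,None,fx=2.5,fy=2.5,interpolation=cv2.INTER_CUBIC))
E
```

```text
time: 2.35
tool_pos: [0.4236, -0.2865, 0.2123]
ee_rot: [[0.32, 0.947, -0.006], [0.947, -0.32, 0.002], [-0.0, -0.006, -1.0]]
wrist_force: [0.6, -0.3, -0.7]
gripper_width: 1.001
[ 0.42558795 -0.28485949  0.21410861] 2.4 [ 0.44801042 -0.21423059  0.3901638 ]
```

View pics/crop3.png

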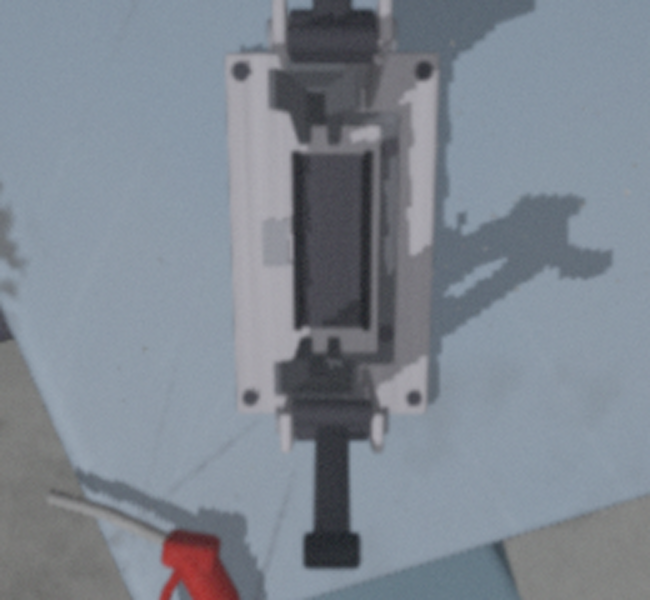

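Run:
```python
from h import *
im,d,i=load("w2"); C=cloud(d,i)
crop=lambda u,v:(u/2.5+180,v/2.5)
b=onplane([crop(*p) for p in((240,70),(424,70),(414,398),(251,398))],i,.011)
c=b.mean(0); e=b[0]+b[1]-b[2]-b[3]; ex=b[1]+b[2]-b[0]-b[3]
print("bolt centre",c,"yaw y",np.degrees(np.arctan2(e[1],e[0])),"yaw x",np.degrees(np.arctan2(ex[1],ex[0])))
th=np.arctan2(e[1],e[0]); Y=np.array([np.cos(th),np.sin(th),0]); X=np.array([np.sin(th),-np.cos(th),0])
q=C-c; qx=q@X*1000; qy=q@Y*1000; z=C[...,2]*1000
ok=(d>0)&(abs(qx)<50)&(abs(qy)<130)
for n,m in (("bar",(z>19)&(z<28)&(abs(qy)<33)),("hous",(z>28)&(z<50)&(abs(qy)<30)),("gtop+",(z>96)&(z<112)&(qy>38)&(qy<56)),("gtop-",(z>96)&(z<112)&(qy<-38)&(qy>-56)),("hinge-",(z>108)&(z<135)&(qy<-50)&(qy>-75)),("tip-",(z>140)&(z<165)&(qy<-85)),("tip+",(z>140)&(z<165)&(qy>85))):
    m=m&ok
    if m.sum()>5: print(n,m.sum(),"x",np.percentile(qx[m],[2,50,98]).round(1),"y",np.percentile(qy[m],[2,50,98]).round(1),"z",np.percentile(z[m],[2,50,98]).round(1))
# rectified orthographic views of slots, height map
for sg in(1,-1):
  for y0 in (43,46,49):
    row=[]
    for x0 in range(-20,22,2):
        m=ok&(abs(qx-x0)<1)&(abs(qy-sg*y0)<1.5)&(z>5)&(z<140); row.append(int(np.median(z[m])) if m.sum() else -1)
    print(sg,y0,row)
u0=270;crp=im[20:165,u0:360]; a=cv2.resize(crp,None,fx=4,fy=4,interpolation=cv2.INTER_CUBIC); cv2.imwrite("pics/crop4.png",cv2.convertScaleAbs(a,alpha=2.2))
```

```text
bolt centre [ 0.44966268 -0.21164531  0.011     ] yaw y 71.54934422345924 yaw x -18.668798565149533
bar 1823 x [-13.5   2.3  27.7] y [-31.5   1.2  31.4] z [19.2 24.4 26.6]
hous 411 x [-17.9 -14.   16.7] y [-28.7   0.   28.8] z [28.2 29.5 31.3]
gtop+ 563 x [-21.4  -6.6   9. ] y [41.9 49.9 55.1] z [ 96.4 103.5 107.2]
gtop- 389 x [-21.1  -6.7   8. ] y [-54.9 -49.8 -42.1] z [ 96.4 103.9 107.1]
hinge- 589 x [-19.7  -1.1  18.2] y [-70.7 -63.9 -50.5] z [112.8 124.7 134.7]
tip- 395 x [-9.7 -1.1  7.4] y [-98.1 -90.3 -85.3] z [153.  162.9 164.9]
1 43 [106, 102, 98, 66, 70, 58, 10, 10, 9, 76, 71, 64, 100, 103, 105, 10, 10, 10, 10, 10, 10]
1 46 [105, 103, 102, 98, 96, 83, 9, 10, 10, 93, 97, 99, 101, 104, 105, 11, 10, 11, 10, 9, 10]
1 49 [105, 103, 101, 98, 96, 65, 60, 60, 56, 93, 97, 99, 102, 104, 105, 15, 11, 10, 10, 14, 10]
-1 43 [105, 104, 74, 75, 67, 49, 11, 10, 10, 67, 76, 68, 98, 104, 104, 10, 10, 10, 11, 10, 10]
-1 46 [105, 104, 101, 98, 96, 78, 10, 10, 10, 93, 98, 100, 101, 106, 106, 11, 10, 11, 10, 10, 10]
-1 49 [58, 104, 101, 98, 96, 78, 61, 57, 48, 94, 97, 100, 102, 104, 105, 10, 15, 10, 11, 12, 11]
```

View pics/crop4.png

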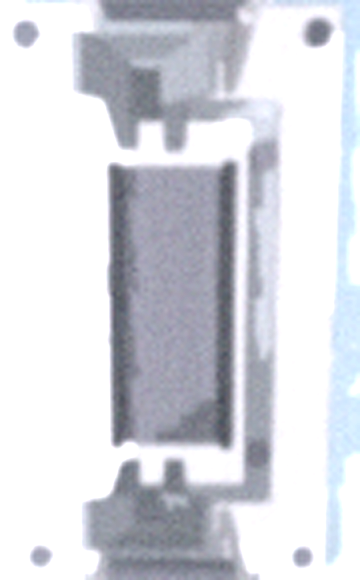

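```bash
python3 -m handwheel '[[0,0,0,2,0,-4,1],[0,0,-24.6,41.5,-10.9,-8.5,1],[0,0,-24.6,41.5,-10.9,-8.5,1],[0,0,-24.6,41.5,-10.9,-8.5,1],[0,0,-24.6,41.5,-10.9,-8.5,1],[0,0,-24.6,41.5,-10.9,-8.5,1],[0,0,-24.6,41.5,-10.9,-8.5,1],[0,0,-24.6,41.5,-10.9,-8.5,1],[0,0,-24.6,41.5,-10.9,-8.5,1],[0,0,-24.6,41.5,-10.9,-8.5,1]]'
python3 - <<'E'
from h import *
im,d,i=snap("wrist","w3"); s=r.sense(); R=np.array(s["ee_rot"]); T=np.array(s["tool_pos"]); print(T,s["time"],R.round(3).tolist())
C=cloud(d,i); z=C[...,2]; ok=(d>0)&(abs(C[...,0]-.46)<.08)&(abs(C[...,1]-.093)<.1)
def f(n,lo,hi):
    m=ok&(z>lo)&(z<hi); p=C[m]
    if len(p)<9: print(n,len(p)); return
    rc=cv2.minAreaRect((p[:,:2]*1000).astype(np.float32)); q=p[:,:2]-p[:,:2].mean(0); w,V=np.linalg.eigh(q.T@q); a=V[:,1]*np.sign(V[1,1])
    print(n,len(p),np.round(rc[0],1),np.round(rc[1],1),round(rc[2],1),"med",np.median(p,0).round(4),"yaw y",np.degrees(np.arctan2(a[1],a[0])).round(1))
f("stand",.034,.046);f("shoulder",.08,.11);f("grip",.115,.16); f("gripTop",.125,.135)
print("z pct",np.percentile(z[ok&(z>.1)],[50,90,99]))
cv2.imwrite("pics/crop5.png",cv2.resize(im[60:310,200:440],None,fx=2.3,fy=2.3,interpolation=cv2.INTER_CUBIC))
E
```

```text
time: 3.4
tool_pos: [0.4541, 0.152, 0.3029]
ee_rot: [[-0.117, 0.993, 0.004], [0.993, 0.117, 0.003], [0.003, 0.004, -1.0]]
wrist_force: [-0.7, 0.8, -0.1]
gripper_width: 1.0
[0.45415849 0.15132943 0.30258437] 3.45 [[-0.117, 0.993, 0.003], [0.993, 0.117, 0.003], [0.002, 0.004, -1.0]]
stand 2109 [458.9  93. ] [ 55.6 109.6] 7.6 med [0.4602 0.0996 0.0408] yaw y 98.1
shoulder 166 [458.3  91. ] [12.7 94.8] 4.5 med [0.456  0.1159 0.1027] yaw y 97.8
grip 301 [459.4  91.3] [11.  35.4] 6.6 med [0.4592 0.0936 0.1289] yaw y 97.0
gripTop 276 [459.5  91.3] [11.1 35.2] 6.5 med [0.4594 0.092  0.1289] yaw y 97.1
z pct [0.41306034 0.42624081 0.43217871]
```

View pics/crop5.png

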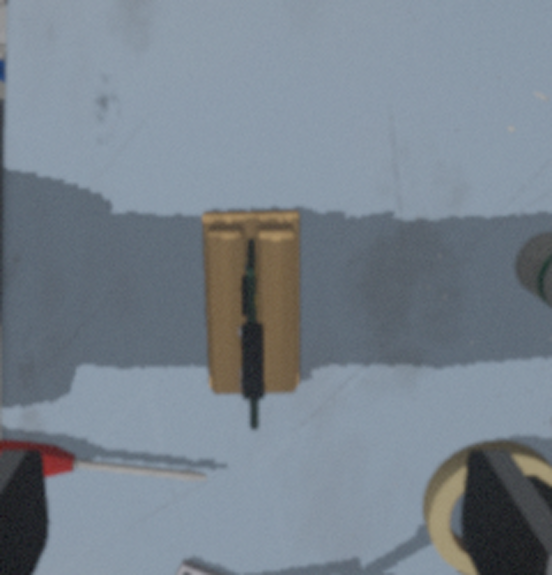

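```bash
python3 -m handwheel '[[0,0,0,-6,-0.2,9,0.6],[0,0,0,-6,-0.2,13,0.6],[0,0,0,-6,-0.2,13,0.6],[0,0,0,-6,-0.2,13,0.6],[0,0,0,-6,-0.2,13,0.6],[0,0,0,-6,-0.2,13,0.6]]' 40
python3 - <<'E'
from h import *
s=r.sense(); R=np.array(s["ee_rot"]); T=np.array(s["tool_pos"]); print(T,s["time"],R.round(4).tolist(),s["wrist_force"])
print("to go cm",(np.array([.4594,.0913,.099])-T)@R*100, np.degrees(np.arctan2(R[1,0],R[0,0])))
E
```

```text
time: 4.05
tool_pos: [0.4602, 0.0869, 0.1727]
ee_rot: [[-0.111, 0.994, 0.003], [0.994, 0.111, 0.001], [0.001, 0.004, -1.0]]
wrist_force: [1.2, -0.0, -0.3]
gripper_width: 0.597
[0.4602429  0.08686555 0.17269028] 4.05 [[-0.1113, 0.9938, 0.0034], [0.9938, 0.1113, 0.0009], [0.0006, 0.0035, -1.0]] [ 1.21251017 -0.04996185 -0.26105264]
to go cm [ 0.4460097  -0.06030053  7.36910892] 96.39296127963448
```

```bash
python3 -m handwheel '[[0,0,-0.6,0.4,-0.06,4,0.6],[0,0,-0.6,0.4,-0.06,7.35,0.6],[0,0,-0.6,0.4,-0.06,7.35,0.6],[0,0,-0.6,0.4,-0.06,7.35,0],[0,0,-0.6,0.4,-0.06,7.35,0],[0,0,-0.6,0.4,-0.06,7.35,0],[0,0,-0.6,0.4,-0.06,7.35,0],[0,0,-0.6,0.4,-0.06,7.35,0]]' 40
```

```text
time: 4.85
tool_pos: [0.4583, 0.0894, 0.0976]
ee_rot: [[-0.121, 0.993, 0.001], [0.993, 0.121, 0.0], [-0.0, 0.001, -1.0]]
wrist_force: [0.4, 0.7, 0.2]
gripper_width: -0.004
```

Run:
```python
from h import *
im,d,i=snap("wrist","w4"); s=r.sense(); print(s["gripper_width"],s["tool_pos"],s["wrist_force"])
im2,_,_=snap("scene","s4")
a=cv2.resize(im[:,100:540],(550,500)); b=cv2.resize(im2[185:265,310:375],(240,295),interpolation=cv2.INTER_CUBIC); b=cv2.copyMakeBorder(b,0,205,0,0,cv2.BORDER_CONSTANT)
cv2.imwrite("pics/v4.png",np.hstack([a,b]))
```

```text
0.0009430717862466453 [0.45806868 0.08940758 0.09736675] [-0.85513493 -0.02316326  0.00567235]
```

View pics/v4.png

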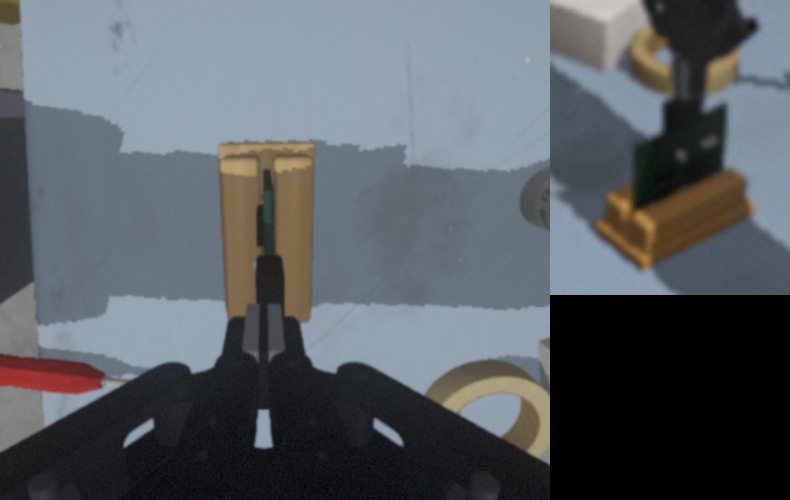

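```bash
python3 -m handwheel '[[0,0,0,0,0,-0.3,0],[0,0,0,0,0,-0.6,0],[0,0,0,0,0,-0.9,0],[0,0,0,0,0,-1.2,0],[0,0,0,0,0,-1.2,0],[0,0,0,0,0,-1.2,0]]' 40
python3 - <<'E'
from h import *
f=[r.sense()["wrist_force"] for _ in range(5)]; print(np.mean(f,0))
im,d,i=snap("wrist","w5"); C=cloud(d,i); z=C[...,2]; s=r.sense(); R=np.array(s["ee_rot"]);T=np.array(s["tool_pos"]); print(T,s["wrist_force"],s["gripper_width"])
q=(C-T)@R*1000; ok=(d>0)&(abs(q[...,1])<40)&(abs(q[...,0])<70)
for lo,hi in((-60,-50),(-50,-40),(-40,-32),(-32,-25),(-25,-15),(-15,-8),(-8,-2),(-2,4),(4,10),(10,25)):
    m=ok&(q[...,2]>lo)&(q[...,2]<hi)
    if m.sum()>3: print(lo,m.sum(),"x",np.percentile(q[m][:,0],[2,50,98]).round(),"y",np.percentile(q[m][:,1],[2,25,50,75,98]).round(1))
E
```

```text
time: 5.55
tool_pos: [0.4579, 0.0895, 0.109]
ee_rot: [[-0.121, 0.993, 0.0], [0.993, 0.121, 0.0], [0.0, 0.0, -1.0]]
wrist_force: [-0.7, -0.3, -1.0]
gripper_width: -0.003
[-0.67879419 -0.31758573 -1.03111137]
[0.45781492 0.08950038 0.10891549] [-1.06719944  0.7949708  -1.13941571] -0.0041313959343005965
-60 640 x [ 6. 10. 11.] y [-14.4  -8.3  -1.5   5.1  11.8]
-50 476 x [ 6. 10. 11.] y [-13.7  -7.1  -1.    4.7  11.2]
-40 10 x [10. 10. 10.] y [-5.7 -3.3 -2.   2.5  4.7]
-25 740 x [-0. 11. 19.] y [-3.7 -1.   1.8  4.9  7.3]
-15 87 x [18. 19. 20.] y [-3.8 -1.   1.8  4.6  7.4]
-8 57 x [18. 19. 20.] y [-3.9 -1.5  1.4  4.3  7.1]
-2 61 x [18. 19. 20.] y [-3.8 -1.   2.   4.5  7.3]
4 427 x [19. 34. 49.] y [-0.9  0.3  1.5  2.7  4. ]
10 26 x [48. 49. 49.] y [-0.9 -0.1  0.9  2.2  3.4]
```

Run:
```python
from h import *
s=r.sense(); R=np.array(s["ee_rot"]);T=np.array(s["tool_pos"]); 
im,d,i=snap("scene","s5"); C=cloud(d,i); q=(C-T)@R*1000
m=(d>0)&(abs(q[...,0])<60)&(abs(q[...,1])<60)
for z0 in range(-100,100,8):
    k=q[m&(q[...,2]>=z0)&(q[...,2]<z0+8)]
    if len(k): print(z0,len(k),"x",np.percentile(k[:,0],[5,50,95]).round(),"y",np.percentile(k[:,1],[5,50,95]).round())
cv2.imwrite("pics/v5.png",cv2.resize(im[170:260,300:390],None,fx=6,fy=6,interpolation=cv2.INTER_CUBIC))
im,d,i=load("w5"); C=cloud(d,i); q=(C-T)@R*1000
for rr in range(215,300,8): print(rr,[tuple(q[rr,c].round().astype(int)) for c in range(280,341,12)])
```

```text
-100 47 x [-8. 11. 14.] y [-39. -13.  35.]
-92 51 x [-7. 11. 15.] y [-33.  -6.  31.]
-84 23 x [ 1. 11. 15.] y [-27.  -4.  19.]
-76 13 x [ 6. 11. 13.] y [-13.  -3.   6.]
-68 27 x [-4.  8. 13.] y [-14.  -9.   6.]
-60 24 x [-4.  8. 13.] y [-16.  -8.   6.]
-52 19 x [ 0.  8. 12.] y [-13.  -7.   6.]
-44 10 x [ 0. 10. 11.] y [-7. -5.  6.]
-28 20 x [-11.   3.  20.] y [-3.  2.  8.]
-20 33 x [-11.  10.  22.] y [-4. -1.  8.]
-12 23 x [-11.   8.  21.] y [-4. -2.  6.]
-4 28 x [-12.  10.  31.] y [-3. -2.  6.]
4 52 x [-38.   7.  48.] y [-0.  2.  6.]
12 54 x [-39.  10.  49.] y [-2.  1.  3.]
20 58 x [-38.   6.  48.] y [-2.  2.  4.]
28 50 x [-41.   6.  50.] y [-4.  2.  4.]
36 64 x [-37.   7.  48.] y [-4.  1.  4.]
44 54 x [-37.   4.  48.] y [-4. -1.  4.]
52 46 x [-38.  17.  50.] y [-4. -1.  4.]
60 181 x [-39.  13.  55.] y [-23.  -7.  21.]
68 139 x [-44.  20.  59.] y [-26. -19.  21.]
76 68 x [-40.  23.  59.] y [-27. -24.  10.]
84 63 x [-41.  13.  59.] y [-26. -24.   8.]
92 92 x [-48.  11.  57.] y [-30. -26. -22.]
215 [(np.int64(-31), np.int64(-31), np.int64(109)), (np.int64(-15), np.int64(-17), np.int64
[... 2224 characters left out ...]
t64(-4), np.int64(-71)), (np.int64(10), np.int64(1), np.int64(-72)), (np.int64(6), np.int64(6), np.int64(-65)), (np.int64(7), np.int64(11), np.int64(-66))]
287 [(np.int64(12), np.int64(-12), np.int64(-80)), (np.int64(13), np.int64(-8), np.int64(-81)), (np.int64(12), np.int64(-4), np.int64(-79)), (np.int64(7), np.int64(1), np.int64(-72)), (np.int64(13), np.int64(5), np.int64(-81)), (np.int64(12), np.int64(9), np.int64(-79))]
295 [(np.int64(11), np.int64(-12), np.int64(-83)), (np.int64(12), np.int64(-8), np.int64(-84)), (np.int64(12), np.int64(-4), np.int64(-84)), (np.int64(10), np.int64(1), np.int64(-81)), (np.int64(12), np.int64(5), np.int64(-84)), (np.int64(12), np.int64(9), np.int64(-84))]
```

View pics/v5.png

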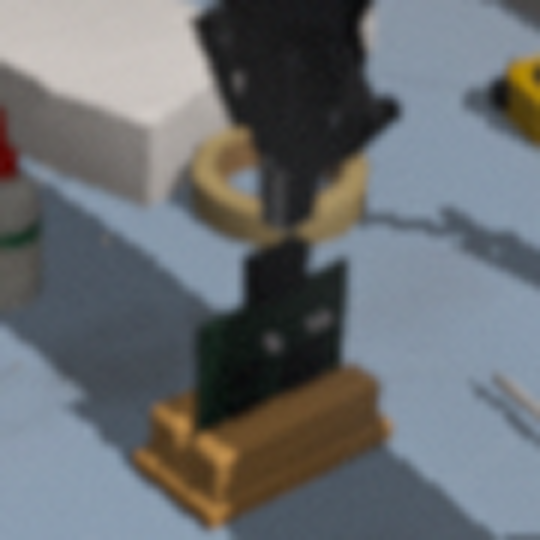

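```bash
python3 -m handwheel '[[0,0,0,0.15,0.28,0,0.5],[0,0,0,0.15,0.28,0,0.5],[0,0,0,0.15,0.28,0,0.5],[0,0,0,0.15,0.28,2,0.5],[0,0,0,0.15,0.28,4,0.5],[0,0,0,0.15,0.28,5,0.5],[0,0,0,0.15,0.28,5,0.5],[0,0,0,0.15,0.28,5,0]]' 40;python3 -m handwheel '[[0,0,0,0,0,0,0],[0,0,0,0,0,0,0],[0,0,0,0,0,0,0],[0,0,0,0,0,0,0]]' 40
```

```text
time: 6.45
tool_pos: [0.4604, 0.0916, 0.0591]
ee_rot: [[-0.122, 0.993, -0.0], [0.993, 0.122, -0.0], [-0.0, -0.0, -1.0]]
wrist_force: [-0.5, 0.5, -0.2]
gripper_width: 0.346
time: 6.85
tool_pos: [0.461, 0.0915, 0.0596]
ee_rot: [[-0.121, 0.993, 0.001], [0.993, 0.121, 0.0], [0.0, 0.002, -1.0]]
wrist_force: [-0.8, -0.4, 6.9]
gripper_width: 0.135
```

```bash
python3 -m handwheel '[[0,0,0,0,0,-0.4,0],[0,0,0,0,0,-1,0],[0,0,0,0,0,-2,0],[0,0,0,0,0,-3.5,0],[0,0,0,0,0,-6,0],[0,0,0,0,0,-10,0],[0,0,0,0,0,-14,0],[0,0,0,0,0,-18.5,0],[0,0,0,0,0,-18.5,0],[0,0,0,0,0,-18.5,0]]' 40
python3 - <<'E'
from h import *
im,d,i=snap("wrist","w6"); s=r.sense(); R=np.array(s["ee_rot"]);T=np.array(s["tool_pos"]); print(T,s["wrist_force"],s["ft_torque"],s["gripper_width"],R.round(4).tolist())
C=cloud(d,i); q=(C-T)@R*1000; ok=(d>0)&(abs(q[...,1])<15)&(abs(q[...,0])<70)
for lo in range(-28,80,6):
    k=q[ok&(q[...,2]>lo)&(q[...,2]<lo+6)]
    if len(k)>3: print(lo,len(k),"x",np.percentile(k[:,0],[2,50,98]).round(1),"y",np.percentile(k[:,1],[2,50,98]).round(1))
E
```

```text
time: 7.85
tool_pos: [0.4605, 0.091, 0.245]
ee_rot: [[-0.12, 0.993, 0.002], [0.993, 0.12, -0.0], [-0.001, 0.002, -1.0]]
wrist_force: [-1.2, 0.1, -1.7]
gripper_width: 0.141
[0.45987577 0.09077571 0.24385787] [-1.11432711 -0.23593627 -1.78249086] [-0.00401467  0.03613144 -0.06608421] 0.1349300524274619 [[-0.1207, 0.9927, -0.0001], [0.9927, 0.1207, -0.0006], [-0.0006, -0.0001, -1.0]]
-28 23 x [46.4 47.8 48.1] y [-3.2 -0.9  1.4]
-22 62 x [ 2.3  6.7 47.9] y [-8.7 -6.5  1. ]
-16 126 x [11.7 22.2 48. ] y [-7.1 -5.5  0.7]
-10 87 x [11.5 24.3 47.9] y [-7.2 -5.5  0.8]
-4 27 x [28.5 46.7 47.9] y [-6.8 -3.2  1.1]
2 14 x [46.5 47.6 47.9] y [-3.1 -0.3  1.5]
8 44 x [-5.6 28.2 47.9] y [-7.2 -5.3  1. ]
14 27 x [-5.6 28.8 47.9] y [-7.  -5.   1.3]
20 11 x [46.6 47.7 47.9] y [-2.7 -0.9  1.5]
26 22 x [-5.8 32.6 47.9] y [-5.6 -5.   0.8]
32 8 x [47.3 47.5 47.7] y [-2.8 -0.5  1.2]
38 7 x [47.1 47.5 47.8] y [-2.9 -0.9  1.2]
```

```bash
python3 -m handwheel '[[0,0,3,-3,-0.5,0,0],[0,0,6,-7,-1.2,0,0],[0,0,10,-11,-1.9,0,0],[0,0,14,-15,-2.6,0,0],[0,0,18,-19,-3.3,0,0],[0,0,22,-23,-4,0,0],[0,0,25.4,-27,-4.7,0,0],[0,0,25.4,-29.6,-5.2,0,0],[0,0,25.4,-29.6,-5.2,0,0],[0,0,25.4,-29.6,-5.2,0,0]]' 40
cat > chk.py <<'E'
from h import *
import sys
im,d,i=snap("wrist",sys.argv[1]); s=r.sense(); R=np.array(s["ee_rot"]);T=np.array(s["tool_pos"]); print(s["time"],T,s["wrist_force"],s["gripper_width"],"yaw",np.degrees(np.arctan2(R[1,0],R[0,0])),R[:,2].round(4))
C=cloud(d,i); q=(C-T)@R*1000; z=C[...,2]*1000
tz=(.044-.0)*1
near=(d>0)&(abs(q[...,1])<12)&(q[...,0]>44)&(q[...,0]<51)&(q[...,2]>-30)&(q[...,2]<45); k=q[near]
if len(k): print("card edge x",np.percentile(k[:,0],[2,50,98]).round(1),"y",np.percentile(k[:,1],[5,50,95]).round(1))
# guide lip heights in tool axes
for y0 in range(44,60,3):
    row=[]
    for x0 in range(-20,22,2):
        m=(d>0)&(abs(q[...,1]-x0)<1)&(abs(q[...,0]-y0)<1.5)&(z>5)&(z<112); row.append(int(np.median(z[m])) if m.sum() else -1)
    print(y0,row)
E
python3 chk.py w7
```

```text
time: 8.9
tool_pos: [0.4438, -0.2084, 0.2424]
ee_rot: [[0.317, 0.948, -0.003], [0.948, -0.317, 0.002], [0.001, -0.003, -1.0]]
wrist_force: [0.2, 0.5, -1.2]
gripper_width: 0.137
8.95 [ 0.44411224 -0.2076774   0.24277375] [ 0.61004259 -0.28262456 -2.83916995] 0.1309136220983195 yaw 71.61541829909604 [-0.0022  0.0016 -1.    ]
card edge x [45.  46.2 46.5] y [-3.4 -1.3  1. ]
44 [11, -1, -1, 105, 106, 103, 100, 97, 95, 59, -1, -1, 93, 95, 98, 101, 104, 106, 105, -1, -1]
47 [9, 10, 10, 105, 105, 103, 100, 98, 95, -1, -1, -1, -1, -1, 100, 101, 104, 105, 106, -1, -1]
50 [11, 10, -1, 105, 105, 103, 101, -1, -1, -1, -1, -1, -1, -1, -1, -1, -1, -1, -1, -1, -1]
53 [11, -1, -1, 104, 105, 102, 105, -1, -1, -1, -1, -1, -1, -1, -1, -1, -1, -1, -1, -1, -1]
56 [11, -1, -1, -1, -1, -1, 96, -1, -1, -1, -1, -1, -1, -1, -1, -1, -1, -1, -1, -1, -1]
59 [10, 11, -1, -1, -1, -1, 95, -1, -1, -1, -1, -1, -1, -1, -1, -1, -1, -1, -1, -1, -1]
```

```bash
python3 -m handwheel '[[0,0,0,0,0.17,1,0],[0,0,0,0,0.17,2.5,0],[0,0,0,0,0.17,4,0],[0,0,0,0,0.17,5.5,0],[0,0,0,0,0.17,6.5,0],[0,0,0,0,0.17,7.5,0],[0,0,0,0,0.17,7.5,0],[0,0,0,0,0.17,7.5,0],[0,0,0,0,0.17,7.5,0],[0,0,0,0,0.17,7.5,0]]' 40; python3 chk.py w8
python3 - <<'E'
from h import *
im,d,i=load("w8"); s=r.sense(); R=np.array(s["ee_rot"]);T=np.array(s["tool_pos"])
c=np.array([.44966,-.21165,0]); Y=np.array([.3165,.9486,0]); X=np.array([.9486,-.3165,0])
print("TCP in rack mm",(T-c)@X*1000,(T-c)@Y*1000)
C=cloud(d,i); q=(C-T)@R*1000; z=C[...,2]*1000
for x0 in(-10,-8,-6,6,8,10):
    m=(d>0)&(abs(q[...,1]-x0)<1.2)&(z>96)&(z<110)&(q[...,0]<70)&(q[...,0]>30); k=q[m][:,0]; print("lip x0",x0,len(k),np.percentile(k,[2,50,98]).round(1) if len(k) else "")
cv2.imwrite("pics/v8.png",cv2.resize(im[60:300,220:420],None,fx=2.5,fy=2.5,interpolation=cv2.INTER_CUBIC))
E
```

```text
time: 9.95
tool_pos: [0.4466, -0.2095, 0.1694]
ee_rot: [[0.316, 0.949, 0.001], [0.949, -0.316, -0.001], [-0.0, 0.001, -1.0]]
wrist_force: [0.0, 0.4, -1.8]
gripper_width: 0.134
10.0 [ 0.44655807 -0.20942956  0.16938246] [-0.10152871  0.18034793 -1.90952997] 0.1336767065017971 yaw 71.55874608643622 [ 7.e-04 -5.e-04 -1.e+00]
card edge x [45.8 47.1 47.4] y [-3.2 -1.1  1. ]
44 [9, 105, 105, 104, 102, 98, 95, 92, -1, -1, -1, 94, 97, 100, 104, 106, 105, -1, -1, -1, -1]
47 [-1, 104, 106, 104, 101, 98, 95, 93, -1, -1, -1, 94, 97, 101, 103, 106, 105, -1, -1, -1, -1]
50 [-1, 104, 106, 105, 102, -1, -1, -1, -1, -1, -1, -1, -1, -1, -1, -1, -1, -1, -1, -1, -1]
53 [-1, 105, 105, 104, 105, -1, -1, -1, -1, -1, -1, -1, -1, -1, -1, -1, -1, -1, -1, -1, -1]
56 [-1, -1, -1, -1, 105, -1, -1, -1, -1, -1, -1, -1, -1, -1, -1, -1, -1, -1, -1, -1, -1]
59 [-1, -1, -1, -1, -1, 107, -1, -1, -1, -1, -1, -1, -1, -1, -1, -1, -1, -1, -1, 111, -1]
TCP in rack mm -3.645260535076721 1.124547267324817
lip x0 -10 39 [41.3 46.1 69.3]
lip x0 -8 10 [41.1 43.6 45.8]
lip x0 -6 0 
lip x0 6 22 [41.2 43.9 46.4]
lip x0 8 24 [41.3 44.1 46.9]
lip x0 10 32 [41.  44.  47.2]
```

View pics/v8.png

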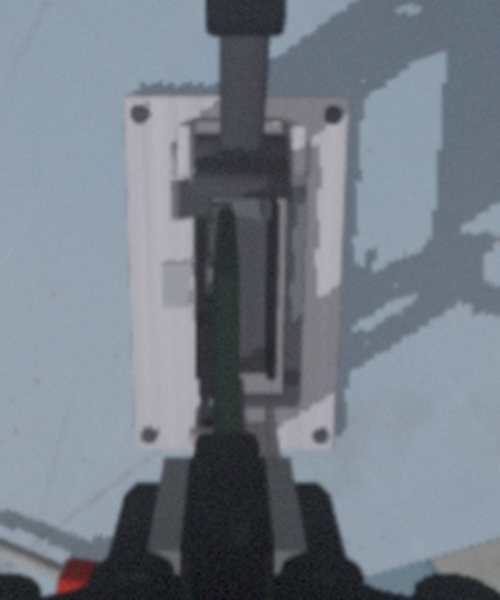

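```bash
python3 -m handwheel '[[0,0,0,0,-0.16,0,0],[0,0,0,0,-0.16,0.4,0],[0,0,0,0,-0.16,0.9,0],[0,0,0,0,-0.16,1.4,0],[0,0,0,0,-0.16,1.8,0],[0,0,0,0,-0.16,2.2,0],[0,0,0,0,-0.16,2.6,0],[0,0,0,0,-0.16,3,0],[0,0,0,0,-0.16,3,0],[0,0,0,0,-0.16,3,0]]' 40; python3 chk.py w9
```

```text
time: 11.0
tool_pos: [0.4448, -0.2088, 0.1389]
ee_rot: [[0.316, 0.949, -0.0], [0.949, -0.316, 0.0], [0.0, -0.0, -1.0]]
wrist_force: [0.6, -0.6, -2.1]
gripper_width: 0.137
11.05 [ 0.44487914 -0.20873823  0.13896754] [ 0.97734094  0.66957704 -1.43793567] 0.13236964371195076 yaw 71.57589467138757 [ 0. -0. -1.]
card edge x [44.1 46.9 49.8] y [-10.9  -1.3  10.2]
44 [10, 11, 105, 106, 104, 101, 98, 95, 92, -1, -1, 93, 95, 97, 100, 104, 106, 105, -1, -1, -1]
47 [-1, -1, 104, 106, 104, 101, 98, -1, 107, 108, 108, -1, -1, 98, 100, 103, 106, 105, -1, -1, -1]
50 [-1, -1, 104, 106, 104, 101, -1, -1, -1, -1, -1, -1, -1, -1, -1, -1, -1, -1, -1, -1, -1]
53 [-1, -1, 106, 106, 105, 104, -1, -1, -1, -1, -1, -1, -1, -1, -1, -1, -1, -1, -1, -1, -1]
56 [-1, -1, -1, -1, -1, 105, -1, -1, -1, -1, -1, -1, -1, -1, -1, -1, -1, -1, -1, -1, -1]
59 [12, -1, -1, -1, -1, 111, -1, -1, -1, -1, -1, -1, -1, -1, -1, -1, -1, -1, -1, -1, -1]
```

```bash
python3 -m handwheel '[[0,0,0,0,0,0.3,0],[0,0,0,0,0,0.6,0],[0,0,0,0,0,0.9,0],[0,0,0,0,0,1.2,0],[0,0,0,0,0,1.5,0],[0,0,0,0,0,1.5,0]]' 40
```

```text
time: 11.65
tool_pos: [0.4446, -0.2087, 0.1234]
ee_rot: [[0.316, 0.949, -0.001], [0.949, -0.316, 0.0], [0.0, -0.001, -1.0]]
wrist_force: [-1.2, -0.0, -2.1]
gripper_width: 0.13
```

```bash
python3 -m handwheel '[[0,0,0,0,0,0.4,0],[0,0,0,0,0,0.8,0],[0,0,0,0,0,1.2,0],[0,0,0,0,0,1.6,0],[0,0,0,0,0,2,0],[0,0,0,0,0,2,0]]' 40
```

```text
time: 12.25
tool_pos: [0.4445, -0.2086, 0.1033]
ee_rot: [[0.316, 0.949, -0.001], [0.949, -0.316, 0.0], [0.0, -0.001, -1.0]]
wrist_force: [-0.0, -0.1, -1.1]
gripper_width: 0.135
```

```bash
python3 -m handwheel '[[0,0,0,0,0,0.4,0],[0,0,0,0,0,0.8,0],[0,0,0,0,0,1.2,0],[0,0,0,0,0,1.6,0],[0,0,0,0,0,2,0],[0,0,0,0,0,2.4,0],[0,0,0,0,0,2.6,0],[0,0,0,0,0,2.6,0],[0,0,0,0,0,2.6,0]]' 40
```

```text
time: 13.15
tool_pos: [0.4449, -0.2088, 0.0779]
ee_rot: [[0.316, 0.949, -0.0], [0.949, -0.316, -0.0], [-0.0, -0.0, -1.0]]
wrist_force: [-0.3, 0.2, -1.9]
gripper_width: 0.135
```

```bash
python3 -m handwheel '[[0,0,0,0,0,0.1,0],[0,0,0,0,0,0.2,0],[0,0,0,0,0,0.3,0],[0,0,0,0,0,0.4,0],[0,0,0,0,0,0.45,0],[0,0,0,0,0,0.45,0],[0,0,0,0,0,0.45,0]]' 40
```

```text
time: 13.85
tool_pos: [0.4448, -0.2088, 0.0734]
ee_rot: [[0.316, 0.949, -0.0], [0.949, -0.316, 0.0], [-0.0, -0.0, -1.0]]
wrist_force: [-0.7, 0.0, -1.3]
gripper_width: 0.134
```

```bash
python3 -m handwheel '[[0,0,0,0,0,0.05,0],[0,0,0,0,0,0.1,0],[0,0,0,0,0,0.1,0],[0,0,0,0,0,0.1,0]]' 40;  python3 -c "
from h import *
print(np.mean([r.sense()['wrist_force'] for _ in range(3)],0))"
```

```text
time: 14.25
tool_pos: [0.4448, -0.2088, 0.0724]
ee_rot: [[0.316, 0.949, -0.0], [0.949, -0.316, 0.0], [-0.0, -0.0, -1.0]]
wrist_force: [-0.3, -0.5, -2.0]
gripper_width: 0.132
[-0.33107548 -0.51151854 -2.0087289 ]
```

```bash
python3 -m handwheel '[[0,0,0,0,0,0.05,0],[0,0,0,0,0,0.1,0],[0,0,0,0,0,0.1,0],[0,0,0,0,0,0.1,0]]' 40
```

```text
time: 14.65
tool_pos: [0.4449, -0.2088, 0.0715]
ee_rot: [[0.316, 0.949, 0.0], [0.949, -0.316, -0.0], [-0.0, 0.0, -1.0]]
wrist_force: [-0.6, 0.2, 1.9]
gripper_width: 0.132
```

```bash
python3 -m handwheel '[[0,0,0,0,0,0,0.4],[0,0,0,0,0,0,0.4],[0,0,0,0,0,0,0.4],[0,0,0,0,0,-2,0.4],[0,0,0,0,0,-5,0.4],[0,0,0,0,0,-9,0.4],[0,0,0,0,0,-13,0],[0,0,0,0,0,-15,0],[0,0,0,0,0,-15,0],[0,0,0,0,0,-15,0]]' 40
python3 - <<'E'
from h import *
im,d,i=snap("wrist","w10"); s=r.sense(); R=np.array(s["ee_rot"]);T=np.array(s["tool_pos"]); print(s["time"],T,s["wrist_force"],s["gripper_width"])
C=cloud(d,i); c=np.array([.44966,-.21165,0]); Y=np.array([.3165,.9486,0]); X=np.array([.9486,-.3165,0])
q=(C-T)@R*1000; Q=np.stack([(C-c)@X,(C-c)@Y,C[...,2]],-1)*1000; ok=d>0
print("TCP rack",(T-c)@X*1000,(T-c)@Y*1000)
def st(n,m,A): 
    k=A[m&ok]; print(n,len(k),np.percentile(k,[2,50,98],axis=0).round(1).T.tolist() if len(k)>3 else "")
st("bar",(abs(Q[...,0]+6)<9)&(abs(Q[...,1])<24)&(Q[...,2]>118)&(Q[...,2]<150),Q)
st("tip+",(abs(Q[...,0])<14)&(Q[...,1]>85)&(Q[...,1]<125)&(Q[...,2]>138)&(Q[...,2]<170),Q)
st("tip-",(abs(Q[...,0])<14)&(Q[...,1]<-85)&(Q[...,1]>-125)&(Q[...,2]>138)&(Q[...,2]<170),Q)
st("finger tool",(abs(q[...,0])<20)&(abs(q[...,1])<20)&(q[...,2]<-30)&(q[...,2]>-50),q)
E
```

```text
time: 15.65
tool_pos: [0.4446, -0.209, 0.2214]
ee_rot: [[0.317, 0.949, 0.0], [0.949, -0.317, -0.001], [-0.0, 0.001, -1.0]]
wrist_force: [-0.1, 0.4, -0.2]
gripper_width: 0.0
15.7 [ 0.4441953  -0.20882229  0.22070888] [ 0.23240491 -0.48213563 -0.63706374] -0.0024884207190128686
TCP rack -6.078785333432673 0.9527926052443371
bar 618 [[-12.2, -6.1, -0.8], [-16.5, 3.2, 18.2], [123.4, 140.5, 142.1]]
tip+ 604 [[-9.0, -0.5, 8.0], [85.2, 94.9, 103.2], [148.1, 160.1, 162.6]]
tip- 0 
finger tool 445 [[5.2, 9.5, 10.3], [-13.1, -0.9, 11.8], [-49.8, -46.1, -40.8]]
```

```bash
python3 -m handwheel '[[0,0,0,4,0.65,0,0],[0,0,0,8.5,0.65,0,0],[0,0,0,12.3,0.65,0,0],[0,0,0,12.3,0.65,4,0],[0,0,0,12.3,0.65,8,0],[0,0,0,12.3,0.65,11,0],[0,0,0,12.3,0.65,11.8,0],[0,0,0,12.3,0.65,11.8,0],[0,0,0,12.3,0.65,11.8,0]]' 40
cat > rk.py <<'E'
from h import *
s=r.sense(); T=np.array(s["tool_pos"]); c=np.array([.44966,-.21165,0]); Y=np.array([.3165,.9486,0]); X=np.array([.9486,-.3165,0])
F=np.mean([r.sense()["wrist_force"] for _ in range(3)],0)
print("TCP rack",((T-c)@X*1000).round(1),((T-c)@Y*1000).round(1),(T[2]*1000).round(1),"F x,y,z",(F@X).round(1),(F@Y).round(1),F[2].round(1))
E
python3 rk.py
```

```text
time: 16.6
tool_pos: [0.4903, -0.094, 0.1039]
ee_rot: [[0.316, 0.949, 0.0], [0.949, -0.316, 0.0], [0.0, 0.0, -1.0]]
wrist_force: [1.2, 1.1, 0.4]
gripper_width: 0.001
TCP rack 1.3 124.4 103.9 F x,y,z 0.8 1.4 0.4
```

```bash
python3 -m handwheel '[[0,0,0,-0.6,0,0,0],[0,0,0,-1.1,0,0,0],[0,0,0,-1.6,0,0,0],[0,0,0,-2.1,0,0,0],[0,0,0,-2.6,0,0,0]]' 40; python3 rk.py;  python3 -m handwheel '[[0,0,0,-0.5,0,0,0],[0,0,0,-1,0,0,0],[0,0,0,-1.5,0,-0.2,0],[0,0,0,-2,0,-0.4,0],[0,0,0,-2.5,0,-0.6,0]]' 40; python3 rk.py
```

```text
time: 17.1
tool_pos: [0.4839, -0.1179, 0.1052]
ee_rot: [[0.315, 0.949, 0.005], [0.949, -0.315, 0.001], [0.003, 0.005, -1.0]]
wrist_force: [2.8, 5.0, 4.0]
gripper_width: -0.0
TCP rack 2.8 99.7 105.2 F x,y,z 1.1 5.7 4.0
time: 17.6
tool_pos: [0.4733, -0.1429, 0.1095]
ee_rot: [[0.317, 0.949, -0.0], [0.949, -0.317, 0.0], [0.0, -0.001, -1.0]]
wrist_force: [1.5, 4.6, -2.9]
gripper_width: 0.001
TCP rack 0.6 72.7 109.5 F x,y,z -0.0 4.9 -2.9
```

```bash
python3 -m handwheel '[[0,0,0,-0.4,0,0,0],[0,0,0,-0.8,0,0,0],[0,0,0,-1.2,0,0,0],[0,0,0,-1.6,0,0,0],[0,0,0,-1.6,0,0,0]]' 40; python3 rk.py;  python3 -m handwheel '[[0,0,0,-0.2,0,0,0],[0,0,0,-0.4,0,0,0],[0,0,0,-0.4,0,0,0]]' 40; python3 rk.py
```

```text
time: 18.1
tool_pos: [0.4686, -0.1576, 0.1094]
ee_rot: [[0.316, 0.949, -0.0], [0.949, -0.316, 0.001], [0.001, -0.0, -1.0]]
wrist_force: [2.2, 4.8, 0.5]
gripper_width: 0.001
TCP rack 0.8 57.2 109.4 F x,y,z 0.5 5.2 0.5
time: 18.4
tool_pos: [0.4675, -0.1611, 0.1095]
ee_rot: [[0.316, 0.949, 0.0], [0.949, -0.316, 0.001], [0.001, 0.0, -1.0]]
wrist_force: [0.8, 5.4, 1.4]
gripper_width: 0.004
TCP rack 0.9 53.6 109.5 F x,y,z -1.0 5.3 1.4
```

```bash
python3 -m handwheel '[[0,0,0,-0.15,0,0,0],[0,0,0,-0.3,0,0,0],[0,0,0,-0.3,0,0,0]]' 40; python3 rk.py;  python3 -m handwheel '[[0,0,0,-0.1,0,0,0],[0,0,0,-0.2,0,0,0],[0,0,0,-0.2,0,0,0]]' 40; python3 rk.py
```

```text
time: 18.7
tool_pos: [0.4667, -0.1638, 0.1095]
ee_rot: [[0.316, 0.949, 0.0], [0.949, -0.316, 0.001], [0.001, 0.0, -1.0]]
wrist_force: [2.3, 5.5, 0.6]
gripper_width: 0.001
TCP rack 1.0 50.8 109.5 F x,y,z 0.4 5.9 0.6
time: 19.0
tool_pos: [0.4666, -0.1644, 0.1096]
ee_rot: [[0.315, 0.949, 0.002], [0.949, -0.315, 0.002], [0.003, 0.001, -1.0]]
wrist_force: [3.2, 11.2, 0.9]
gripper_width: -0.001
TCP rack 1.1 50.2 109.6 F x,y,z -0.5 11.6 0.9
```

```bash
python3 -m handwheel '[[0,0,0,0.4,0,0,0],[0,0,0,3,0,-3,0],[0,0,0,7,0,-7,0],[0,0,0,7,0,-7,0]]' 40
python3 - <<'E'
from h import *
im,d,i=snap("wrist","w11"); s=r.sense();T=np.array(s["tool_pos"])
C=cloud(d,i); c=np.array([.44966,-.21165,0]); Y=np.array([.3165,.9486,0]); X=np.array([.9486,-.3165,0])
Q=np.stack([(C-c)@X,(C-c)@Y,C[...,2]],-1)*1000; ok=(d>0)&(abs(Q[...,0])<12)&(Q[...,2]>100)&(Q[...,2]<180)
for y0 in range(-20,90,3):
    k=Q[ok&(abs(Q[...,1]-y0)<1.5)]
    if len(k)>2: print(y0,len(k),"z",np.percentile(k[:,2],[5,50,95]).round(),"x",np.percentile(k[:,0],[5,50,95]).round())
cv2.imwrite("pics/v11.png",cv2.resize(im[60:340,200:440],None,fx=2,fy=2))
E
```

```text
time: 19.4
tool_pos: [0.4905, -0.0969, 0.1829]
ee_rot: [[0.313, 0.95, 0.005], [0.95, -0.313, -0.0], [0.002, 0.005, -1.0]]
wrist_force: [-0.6, -1.1, 0.2]
gripper_width: -0.001
-14 6 z [134. 136. 137.] x [-3. -2. -1.]
-11 7 z [135. 136. 137.] x [-3. -2. -1.]
-8 7 z [134. 136. 136.] x [-2. -2. -1.]
-5 5 z [135. 136. 136.] x [-2. -1. -1.]
-2 5 z [135. 135. 136.] x [-2. -2. -1.]
22 7 z [161. 161. 162.] x [-0.  3.  5.]
25 28 z [161. 162. 163.] x [-2.  2.  5.]
28 36 z [160. 162. 163.] x [-1.  2.  5.]
31 6 z [161. 161. 162.] x [-0.  1.  4.]
```

View pics/v11.png

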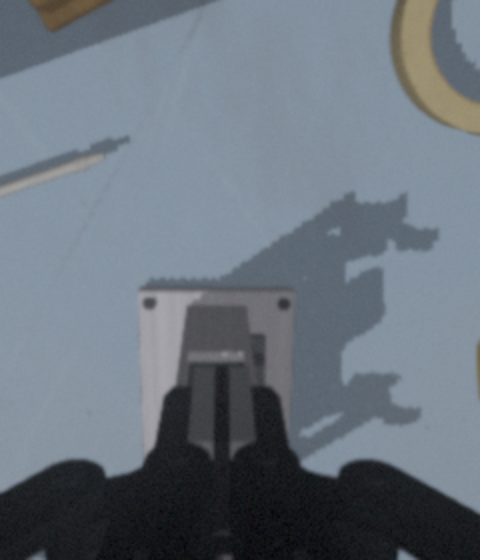

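```bash
python3 -m handwheel '[[0,0,0,-4,0,0,0],[0,0,0,-9,0,0,0],[0,0,0,-14,0,0,0],[0,0,0,-19,0,0,0],[0,0,0,-24.4,0,0,0],[0,0,0,-24.4,0,0,0],[0,0,0,-24.4,0,3,0],[0,0,0,-24.4,0,6,0],[0,0,0,-24.4,0,7.5,0],[0,0,0,-24.4,0,7.5,0]]' 40; python3 rk.py
```

```text
time: 20.45
tool_pos: [0.408, -0.3309, 0.1017]
ee_rot: [[0.317, 0.948, -0.005], [0.948, -0.317, 0.003], [0.001, -0.006, -1.0]]
wrist_force: [-0.4, -0.7, -0.2]
gripper_width: -0.001
TCP rack -1.7 -126.3 101.7 F x,y,z -0.1 -0.7 -0.2
```

```bash
python3 -m handwheel '[[0,0,0,0.6,0.1,-0.2,0],[0,0,0,1.1,0.1,-0.2,0],[0,0,0,1.6,0.1,-0.2,0],[0,0,0,2.1,0.1,-0.2,0],[0,0,0,2.6,0.1,-0.2,0]]' 40; python3 rk.py;  python3 -m handwheel '[[0,0,0,0.5,0,0,0],[0,0,0,1,0,0,0],[0,0,0,1.5,0,-0.2,0],[0,0,0,2,0,-0.4,0],[0,0,0,2.5,0,-0.6,0]]' 40; python3 rk.py
```

```text
time: 20.95
tool_pos: [0.4202, -0.3091, 0.1078]
ee_rot: [[0.318, 0.948, 0.001], [0.948, -0.318, -0.004], [-0.003, 0.002, -1.0]]
wrist_force: [-1.7, -6.2, 5.4]
gripper_width: 0.0
TCP rack 2.9 -101.8 107.8 F x,y,z 0.4 -6.5 5.4
time: 21.45
tool_pos: [0.4279, -0.2828, 0.1127]
ee_rot: [[0.316, 0.949, -0.0], [0.949, -0.316, -0.0], [-0.0, -0.0, -1.0]]
wrist_force: [-0.1, -2.5, -2.6]
gripper_width: -0.001
TCP rack 1.8 -74.4 112.7 F x,y,z 0.7 -2.4 -2.6
```

```bash
python3 -m handwheel '[[0,0,0,0.4,-0.1,0.1,0],[0,0,0,0.8,-0.1,0.2,0],[0,0,0,1.2,-0.1,0.3,0],[0,0,0,1.6,-0.1,0.3,0],[0,0,0,1.9,-0.1,0.3,0],[0,0,0,1.9,-0.1,0.3,0]]' 40; python3 rk.py;  python3 -m handwheel '[[0,0,0,0.15,0,0,0],[0,0,0,0.3,0,0,0],[0,0,0,0.3,0,0,0]]' 40; python3 rk.py
```

```text
time: 22.05
tool_pos: [0.4327, -0.2644, 0.1091]
ee_rot: [[0.316, 0.949, -0.001], [0.949, -0.316, 0.0], [0.0, -0.001, -1.0]]
wrist_force: [-0.6, -3.0, 0.0]
gripper_width: -0.002
TCP rack 0.6 -55.4 109.1 F x,y,z 0.4 -3.1 0.0
time: 22.35
tool_pos: [0.4336, -0.2619, 0.1093]
ee_rot: [[0.316, 0.949, -0.001], [0.949, -0.316, 0.0], [-0.0, -0.001, -1.0]]
wrist_force: [-2.0, -3.6, -0.4]
gripper_width: -0.003
TCP rack 0.7 -52.7 109.3 F x,y,z -0.8 -4.0 -0.4
```

```bash
python3 -m handwheel '[[0,0,0,0.15,0,0,0],[0,0,0,0.2,0,0,0],[0,0,0,0.2,0,0,0]]' 40; python3 rk.py;  python3 -m handwheel '[[0,0,0,0.1,0,0,0],[0,0,0,0.15,0,0,0],[0,0,0,0.15,0,0,0]]' 40; python3 rk.py
```

```text
time: 22.65
tool_pos: [0.4344, -0.2602, 0.1094]
ee_rot: [[0.316, 0.949, -0.0], [0.949, -0.316, -0.0], [-0.0, -0.0, -1.0]]
wrist_force: [-1.2, -4.7, 0.7]
gripper_width: -0.001
TCP rack 0.9 -50.8 109.4 F x,y,z 0.4 -4.9 0.7
time: 22.95
tool_pos: [0.4349, -0.2589, 0.1094]
ee_rot: [[0.316, 0.949, -0.0], [0.949, -0.316, -0.0], [-0.0, -0.0, -1.0]]
wrist_force: [-1.6, -5.0, 0.3]
gripper_width: -0.004
TCP rack 0.9 -49.5 109.4 F x,y,z 0.1 -5.2 0.3
```

```bash
python3 -m handwheel '[[0,0,0,0.05,0,0,0],[0,0,0,0.1,0,0,0],[0,0,0,0.1,0,0,0]]' 40; python3 rk.py
```

```text
time: 23.25
tool_pos: [0.4353, -0.258, 0.1095]
ee_rot: [[0.316, 0.949, -0.0], [0.949, -0.316, -0.0], [-0.0, 0.0, -1.0]]
wrist_force: [-2.3, -4.1, 0.0]
gripper_width: -0.002
TCP rack 1.0 -48.5 109.5 F x,y,z -0.9 -4.6 0.0
```

```bash
python3 -m handwheel '[[0,0,0,0.05,0,0,0],[0,0,0,0.1,0,0,0],[0,0,0,0.1,0,0,0]]' 40; python3 rk.py
```

```text
time: 23.55
tool_pos: [0.4356, -0.2571, 0.1095]
ee_rot: [[0.316, 0.949, -0.0], [0.949, -0.316, -0.0], [-0.0, 0.0, -1.0]]
wrist_force: [-2.0, -5.6, 0.4]
gripper_width: -0.003
TCP rack 1.0 -47.6 109.5 F x,y,z -0.1 -6.0 0.4
```

```bash
python3 -m handwheel '[[0,0,0,0.05,0,0,0],[0,0,0,0.1,0,0,0],[0,0,0,0.1,0,0,0]]' 40; python3 rk.py
```

```text
time: 23.85
tool_pos: [0.4356, -0.257, 0.1095]
ee_rot: [[0.317, 0.948, -0.0], [0.948, -0.317, -0.001], [-0.001, -0.0, -1.0]]
wrist_force: [-2.4, -7.2, 1.3]
gripper_width: -0.001
TCP rack 1.0 -47.5 109.5 F x,y,z -0.0 -7.6 1.3
```

```bash
python3 -m handwheel '[[0,0,0,0.05,0,0,0],[0,0,0,0.1,0,0,0],[0,0,0,0.1,0,0,0]]' 40; python3 rk.py
```

```text
time: 24.15
tool_pos: [0.4356, -0.2569, 0.1096]
ee_rot: [[0.318, 0.948, -0.001], [0.948, -0.318, -0.002], [-0.002, -0.0, -1.0]]
wrist_force: [-3.9, -11.6, 2.3]
gripper_width: 0.002
TCP rack 1.0 -47.3 109.6 F x,y,z -0.1 -12.2 2.3
```

```bash
python3 -m handwheel '[[0,0,0,-0.5,0,0,0],[0,0,0,-2,0,-1,0],[0,0,0,-5,0,-5,0],[0,0,0,-6,0,-10,0],[0,0,0,-6,0,-13,0],[0,0,0,-6,0,-13,0],[0,0,0,-6,0,-13,0],[0,0,0,-6,0,-13,0]]' 40
python3 - <<'E'
from h import *
im,d,i=snap("wrist","w12"); s=r.sense();T=np.array(s["tool_pos"]); print(s["time"],T,s["wrist_force"])
C=cloud(d,i); c=np.array([.44966,-.21165,0]); Y=np.array([.3165,.9486,0]); X=np.array([.9486,-.3165,0])
Q=np.stack([(C-c)@X,(C-c)@Y,C[...,2]],-1)*1000; ok=(d>0)&(abs(Q[...,0])<14)&(Q[...,2]>90)&(Q[...,2]<180)
for n,x0 in (("lever",None),):
  for y0 in range(-72,75,4):
    k=Q[ok&(abs(Q[...,1]-y0)<2)]
    if len(k)>2: print(y0,len(k),"z",np.percentile(k[:,2],[5,50,95]).round(),"x",np.percentile(k[:,0],[5,50,95]).round())
cv2.imwrite("pics/v12.png",cv2.resize(im[20:240,210:430],None,fx=2.6,fy=2.6,interpolation=cv2.INTER_CUBIC))
E
```

```text
time: 24.95
tool_pos: [0.417, -0.311, 0.2384]
ee_rot: [[0.315, 0.949, -0.001], [0.949, -0.315, 0.001], [0.001, -0.001, -1.0]]
wrist_force: [0.4, 0.3, -0.1]
gripper_width: 0.001
25.0 [ 0.41694672 -0.31099633  0.23821502] [0.29057609 0.20709448 0.68593062]
-68 63 z [117. 120. 124.] x [-12.   1.  14.]
-64 125 z [121. 123. 124.] x [-12.   1.  13.]
-60 139 z [122. 123. 125.] x [-12.  -0.  13.]
-56 131 z [118. 122. 130.] x [-12.  -0.  12.]
-52 114 z [116. 129. 134.] x [-12.  -0.  11.]
-48 126 z [116. 118. 139.] x [-12.  -1.  11.]
-44 123 z [115. 139. 143.] x [-12.  -1.  11.]
-40 117 z [114. 141. 147.] x [-12.  -1.  11.]
-36 78 z [109. 150. 153.] x [-8. -1.  5.]
-32 84 z [151. 154. 158.] x [-8. -1.  5.]
-28 137 z [159. 161. 163.] x [-9. -1.  7.]
-24 119 z [161. 162. 163.] x [-9. -1.  7.]
-20 90 z [157. 160. 162.] x [-9. -1.  7.]
-16 67 z [130. 134. 135.] x [-11.  -6.  -1.]
-12 70 z [133. 135. 136.] x [-12.  -7.  -1.]
-8 70 z [133. 135. 136.] x [-12.  -7.  -1.]
-4 70 z [133. 134. 136.] x [-12.  -7.  -1.]
0 72 z [134. 135. 136.] x [-12.  -7.  -1.]
4 73 z [133. 135. 136.] x [-12.  -7.  -1.]
8 79 z [134. 134. 136.] x [-12.  -6.  -1.]
12 70 z [134. 135. 136.] x [-12.  -6.  -1.]
16 69 z [133. 135. 136.] x [-12.  -7.  -1.]
20 138 z [156. 160. 162.] x [-8. -1.  7.]
24 176 z [108. 162. 163.] x [-8. -2.  7.]
28 143 z [109. 161. 163.] x [-8. -1.  8.]
32 63 z [152. 155. 160.] x [-6. -0.  5.]
36 64 z [148. 150. 153.] x [-6. -1.  5.]
40 115 z [114. 144. 147.] x [-12.  -0.  12.]
44 138 z [115. 117. 143.] x [-12.  -0.  12.]
48 117 z [115. 117. 138.] x [-12.   0.  12.]
52 64 z [116. 117. 118.] x [-13.   6.  12.]
```

```bash
python3 -c "
from bench import r
print(r.finish_job())"
```

```text
the job is handed in; nothing more can be done
None
```

The card is home in the rack with both levers closed, and I handed the job in at about 25 s; no verdict came back.

**What I did:** I took the card from the stand and slid it down the guides, which sit about 6 mm to one side of the rack's centre. It met no noticeable resistance and touched the connector at about 3.5 N. I let go and swung each lever in until it stopped moving. The force there rose to about 12 N on each lever, briefly, before I backed off.

**Last checks (wrist camera depth):**
- **Levers:** both rollers are at |y| ≈ 25 mm with centres about 155 mm high, which is where fully closed puts them.
- **Card:** the top of the grip bar is level at about 134.7 mm. Fully home is 134.0 mm, and it was 140.5 mm before the levers were closed.
- **Arm:** the arm is clear, with wrist force near zero.

**What disagreed or failed:**
- **Finger length:** the shut fingers end about 42 mm short of the reported tool point. My first grasp closed above the grip bar, so I corrected for this and gripped again. The card was not disturbed.
- **Lever start position:** by depth, the +y lever started a little more raised than described, by about 10 degrees.
- **Last picture:** I could not view it because the 12-picture limit was reached, so the final check rests on depth numbers alone.
- **Bystanders:** I did not re-measure the tape roll, bottle or tape measure at the end. No move was planned near them.

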